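# Shake the plaster dust out of the dental casts

### The job

Stand all the plaster casts from the bench teeth up on the shaker's rubber plate, then flip the handle's lock-off lever fully forward (towards the plate) and squeeze the paddle home against the handle for a good two seconds. Let the paddle go, flip the lock-off lever fully back again while the casts are still on the plate, and then move all the casts, teeth up, into whichever blue tray is empty. Leave the steel impression tray in the other tray and the curing lamp on the bench where they are.

Things in the scene. Friction and masses are not known exactly. Their poses are not given: they have to be found in the camera images.
- cast1 (a point): plaster dental cast, cream: flat base 50 mm (its x) by 64 mm (its y) and 28 mm high with an arch of teeth on top, 42 mm high in all, 0.19 kg; this point is its centre, half-way up (21 mm over its underside), z up when the teeth point up. Casts are picked by the 50 mm width (across x). Two or three casts stand on the bench at the robot's right at the start
- cast2 (a point): plaster dental cast, cream: flat base 50 mm (its x) by 64 mm (its y) and 28 mm high with an arch of teeth on top, 42 mm high in all, 0.19 kg; this point is its centre, half-way up (21 mm over its underside), z up when the teeth point up. Casts are picked by the 50 mm width (across x). Two or three casts stand on the bench at the robot's right at the start
- cast3 (a point): plaster dental cast, cream: flat base 50 mm (its x) by 64 mm (its y) and 28 mm high with an arch of teeth on top, 42 mm high in all, 0.19 kg; this point is its centre, half-way up (21 mm over its underside), z up when the teeth point up. Casts are picked by the 50 mm width (across x). Two or three casts stand on the bench at the robot's right at the start
- model1: the same cast as cast1; origin under the centre of its base
- model2: the same cast as cast2; origin under the centre of its base
- model3: the same cast as cast3; origin under the centre of its base
- plate (a point): centre of the top of the shaker's black rubber plate: flat, no rim, 130 mm (x) by 270 mm (y), 50 mm above the bench. All shaker points share axes: x runs along the power handle from its rear (nearest the robot) forward to the plate, y left, z up. The shaker is fixed. Three casts fit in a row along y, 70 mm apart, 64 mm sides along y
- grip (a point): where to squeeze the grey power handle: on its middle line, half-way up, 50 mm above the bench. The handle is a bar from 100 mm behind this point to 100 mm ahead, 34 mm wide (y), from 29 to 73 mm above the bench. With the black paddle along its left (+y) side it measures 53 mm here at rest (y -17 to +37 mm) and 44 mm squeezed home (y -17 to +27 mm)
- hub (a point): hinge of the steel lock-off lever, on the handle's middle line, 77 mm above the bench and 70 mm ahead of the grip point, 60 mm behind the plate's near edge. The lever is 8 mm thick, 14 mm wide, with a black cross-bar 24 mm wide (along y) and 14 mm thick centred 46 mm from the hinge
- lever (a joint): lock-off lever: 0 back (leans 40 degrees towards the handle's rear, paddle blocked), 1.4 rad fully forward (leans 40 degrees towards the plate, paddle free); the paddle is free only beyond about 1.25. It stays where it is left; about 2 N at its end moves it
- paddle (a joint): black paddle along the handle's left side, 34 to 60 mm above the bench, 8 mm thick, hinged upright 80 mm behind the grip point: 0 at rest, 0.12 rad squeezed home against the handle; springs back when let go; about 4 N at the grip point starts it, 8 N holds it home. A small pin on the handle's rear top rises 10 mm as it goes in
- tray1 (a point): blue plastic tray, 270 mm (x) by 120 mm (y), floor 3 mm thick, rim 7 mm above the bench; this point is the centre of its floor's upper face. Of the two like trays one is empty and the other holds the steel impression tray; fixed to the bench
- tray2 (a point): blue plastic tray, 270 mm (x) by 120 mm (y), floor 3 mm thick, rim 7 mm above the bench; this point is the centre of its floor's upper face. Of the two like trays one is empty and the other holds the steel impression tray; fixed to the bench
- occupant (a point): steel impression tray (a horseshoe cup 52 by 66 mm with a flat handle, about 110 mm long in all, 14 mm high) that lies in the tray that is in use; this point is the centre of its cup. To be left alone
- wand: bystander: white curing lamp lying on the bench, 185 mm long with an amber shield; origin under its middle
Mind the look-alikes: they are no part of the job. What is shaped like the model2 but red is not meant.

How it is judged:
By the outcome, as a careful person would: the job done as asked, in the order asked, and still so for the second after the job is handed in, with the robot touching nothing.
Of model1, model2, model3 only 2 to 3 are there at a start; the rules pass over those that are not, and their reading is None.
At some moment in a run one of model1, model2, model3 may be knocked a few centimetres aside while the robot is not near it.
It also fails if it takes over 210 s, if anything falls off the work surface, if the arm or the gripper's body presses on something with over 40 N, if the wrist force passes 120 N, or if a joint passes its speed limit or range.

### The arm

A 7-joint arm with a two-finger parallel gripper is mounted at the origin on the work surface. World frame = base frame: x ahead of the robot, y to its left, z up, the work surface at z = 0. Lengths are in m, angles in rad, forces in N, time in s.
With the tool pointing down it reaches from about 0.4 to 0.9 m from the base axis. Payload 5.6 kg.
Tool frame: the origin (TCP) lies midway between the tips of the shut fingers; the grasp point (between the pads) lies 19 mm behind it; y points along the fingers, z is the direction in which the jaws open and shut, and the axes are right-handed (so a half turn about y gives the same grasp; the last joint's range is limited). The gripper opens to 92 mm and grips with 3 to 60 N. Pads are 20 mm wide; open, the fingers measure 128 mm over their backs; the gripper's body (75 mm by 189 mm) begins 69 mm behind the grasp point.
Start: joints at [-1.303, 0.468, -0.012, 1.603, 0.006, 1.071, -0.056], TCP at [0.199, 0.619, 0.215] pointing down, gripper open.
Joint ranges: [-2.53, 2.53], [-0.31, 2.02], [-1.57, 1.55], [0.28, 2.44], [-1.29, 4.43], [0.15, 1.84], [-2.92, 2.92]. Speed limits (rad/s): [2.57, 2.57, 3.14, 3.14, 3.14, 3.14, 3.14].

### API

Orientations are given as a 3x3 rotation matrix whose columns are the frame's x, y, z axes.
In Python, from station import env, effector, solver, viewer, workorder, search_frame, tip_of gives the robot as it stands. Calls block until the motion is done:
- env.reach(position, orientation): joint-space move of the TCP to a pose.
- env.movel(position, frame=None, rate=0.15): straight line of the TCP; frame=None keeps the orientation; rate is the mean speed in m/s.
- env.goto_joints(angles): joint-space move.
- effector.release() and effector.grasp(squeeze=None): open the fingers fully, or close them until they stop; squeeze is the grip in N (None keeps the last).
- env.pause(seconds).
- solver.inverse_kinematics(position, orientation): joint angles nearest the present ones, or None.
- env.sense(): the state.
- viewer.read_camera(name): name is "side" or "top" or "wrist"; returns (picture, depth): 480x640x3 uint8, red, green, blue; 480x640 float32, m along the optical axis (not along the pixel's ray), 0 where there is no reading.
- viewer.camera_info(name): a dict with "intrinsics" (3x3 intrinsics, pixels), "eye" and "rotation" of the camera in the world; the wrist camera has in their place "T_tool_cam" (4x4, takes a point from camera to tool coordinates, whose origin is the TCP and whose axes are the tool frame's). Camera axes: x right, y up, looking along -z (the intrinsics and any distortion apply to the point x, -y, -z); pixel columns grow to the right and rows downward; lengths in m; the calibration is good to about 2 mm. The wrist camera is an equidistant fisheye: a pixel r from the principal point sees the ray r / f radians off the axis. A picture is of the moment at which its call begins: read the wrist's pose just before it. camera_info takes no time and is no camera call.
A pose or a line that the arm cannot do raises env.PlanningError and nothing moves.
- workorder.finish_job(): hands the job in, once; it reports no verdict.
Trained networks look in the newest picture that a camera, given by its name, has taken for a name from the list of things; names that differ only in an ending like _2 or _b are one class to them, and where a whole thing is asked for, a point or a joint stands for the part that bears it (a point fixed in the world has none). Each returns a list of dicts, best first, with "score" (0 to 1); they miss things now and then, are a little off and sometimes report something else, mostly with a low value. They report only what shows in the picture. A call takes as long as a camera call. They do not tell look-alikes from the thing itself.
- search_frame(camera, name): "at" ([x, y, z] in m, in world coordinates, good to about 4 mm: the middle of the surface that is visible of it).
- tip_of(camera, name): "at" ([x, y, z] in m, in world coordinates, good to about 4 mm: a listed point, or the origin of a listed thing).
The state is a dict: "t": time; "joint_positions": joint angles; "joint_velocities": joint speeds; "tau": joint torques, N m; "ee_pos": TCP position; "tcp_rot": TCP orientation; "wrist_force": force on the tool from outside, world axes, zero at the start; "moment": the same for the moment, N m; "gripper_width": finger opening in m.
Only numpy, scipy, OpenCV 4.12 (cv2) and the standard library are available. Lean on these libraries where they do the work, as an engineer would, in place of code of your own. Each camera call takes 0.05 s, during which the arm holds its last target.

## Working session

There is one attempt and no reset: what is moved stays moved. The work goes in short steps, each a Python script; the robot and the scene stay as the last script left them, time stands still between calls to the robot, and variables do not carry over. Pictures are saved under pics/ and viewed, and the job is handed in when it is done.

```bash
ls; mkdir -p pics; python3 - <<'E'
from station import env, effector, solver, viewer, workorder, search_frame, tip_of
import cv2
s=env.sense(); print(s)
for c in ["side","top","wrist"]:
    p,d=viewer.read_camera(c); cv2.imwrite(f"pics/a_{c}.png",p[:,:,::-1]); print(c,viewer.camera_info(c))
    for n in ["cast1","plate","grip","hub","tray1","occupant","wand","model1"]:
        print(c,n,[( [round(float(v),3) for v in r["at"]],round(r["score"],2)) for r in tip_of(c,n)])
print(env.sense()["t"])
E
```

```text
pics
{'t': 0.0, 'joint_positions': array([-1.30298249,  0.46836739, -0.01158105,  1.60358836,  0.00601576,
        1.07137723, -0.05629396]), 'joint_velocities': array([ 0.00094704,  0.00142048,  0.00033771, -0.00013861,  0.0006015 ,
       -0.00016853, -0.00050583]), 'tau': array([ 8.49944081e-04, -5.20581114e+01, -1.20932877e-02, -2.43738556e+01,
       -5.65781922e-02,  1.73097599e-02,  1.64782582e-04]), 'ee_pos': array([0.1987042 , 0.61829711, 0.21366128]), 'tcp_rot': array([[ 9.52063610e-01, -3.83029781e-04,  3.05899880e-01],
       [-3.05900086e-01, -1.66296381e-03,  9.52062168e-01],
       [ 1.44032265e-04, -9.99998544e-01, -1.70041617e-03]]), 'wrist_force': array([-0.39047694, -1.1588439 ,  0.72428325]), 'moment': array([0.03887316, 0.01785105, 0.00656139]), 'gripper_width': 0.09197991536107541}
side {'intrinsics': array([[526.12175088,   0.        , 324.18127966],
       [  0.        , 526.12175088, 238.8958966 ],
       [  0.        ,   0.        ,   1.        ]]), 'eye': array([0.48832885, 0.95056502, 0.63878638]), 'rotation': array([[-0.99917014,  0.02821474, -0.02937609]
[... 1818 characters left out ...]
0.003], 0.59)]
wrist {'intrinsics': array([[371.64829954,   0.        , 313.61231592],
       [  0.        , 371.64829954, 236.61245775],
       [  0.        ,   0.        ,   1.        ]]), 'T_tool_cam': array([[ 8.08834079e-04, -9.56298524e-01, -2.92390969e-01,
        -8.31751524e-02],
       [-7.06143288e-04,  2.92390445e-01, -9.56298766e-01,
        -1.70038865e-01],
       [ 9.99999424e-01,  9.79956952e-04, -4.38788428e-04,
         1.22503961e-03],
       [ 0.00000000e+00,  0.00000000e+00,  0.00000000e+00,
         1.00000000e+00]])}
wrist cast1 []
wrist plate []
wrist grip []
wrist hub []
wrist tray1 [([0.519, 0.374, 0.005], 0.69)]
wrist occupant []
wrist wand []
wrist model1 []
1.35
```

View pics/a_top.png

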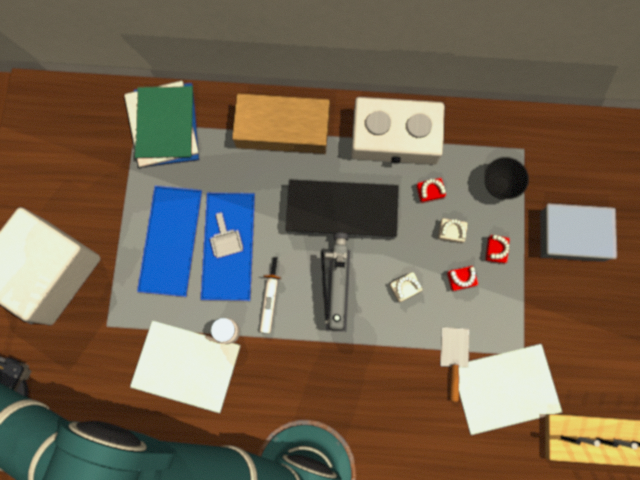

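View pics/a_side.png

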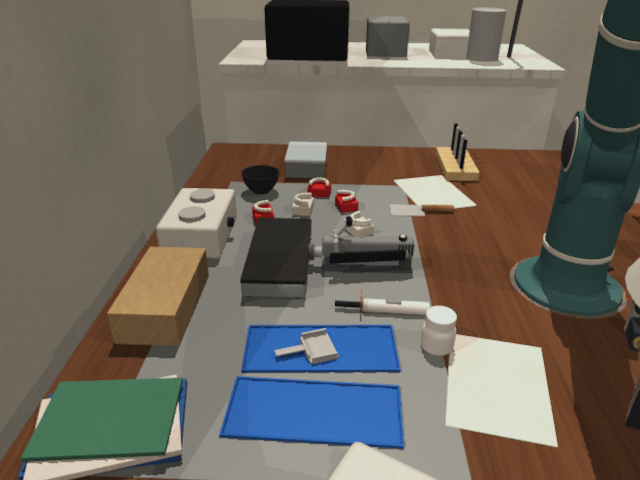

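```bash
cat > h.py <<'E'
from station import env, effector, solver, viewer, workorder, search_frame, tip_of
import cv2, numpy as np
def R(yaw):  # yaw: direction of tool x ; tool z = yaw+90 ; tool y down
    c,s=np.cos(yaw),np.sin(yaw)
    return np.array([[c,0,-s],[s,0,c],[0,-1,0.]])
def cam(name,save):
    s=env.sense(); p,d=viewer.read_camera(name); cv2.imwrite(f"pics/{save}.png",p[:,:,::-1])
    return s,p,d
def world(name,s,u,v,d):
    """pixels+depth -> world"""
    i=viewer.camera_info(name); K=i["intrinsics"]; u=np.asarray(u,float);v=np.asarray(v,float)
    x=(u-K[0,2])/K[0,0]; y=(v-K[1,2])/K[1,1]
    if name=="wrist":
        r=np.hypot(x,y)+1e-12; k=np.tan(r)/r; x=x*k;y=y*k
    pc=np.stack([x*d,-y*d,-np.asarray(d)],-1)
    if name=="wrist":
        T=i["T_tool_cam"]; pt=pc@T[:3,:3].T+T[:3,3]
        return pt@s["tcp_rot"].T+s["ee_pos"]
    return pc@i["rotation"].T+i["eye"]
def cloud(name,s,d):
    v,u=np.mgrid[0:480,0:640]; return world(name,s,u,v,d)
def pf(s=None):
    s=s or env.sense(); print("t%.1f"%s["t"],"p",np.round(s["ee_pos"],4),"F",np.round(s["wrist_force"],1),"w%.4f"%s["gripper_width"])
E
python3 - <<'E'
from h import *
p=env.sense()["ee_pos"]
env.movel([p[0],p[1],0.36],rate=0.25)
env.reach([0.40,-0.24,0.36],R(0))
pf()
s,p,d=cam("wrist","b_wrist")
for n in ["cast1","plate","grip","hub"]:
    print(n,[( [round(float(v),3) for v in r["at"]],round(r["score"],2)) for r in tip_of("wrist",n)])
P=cloud("wrist",s,d)
np.savez("b.npz",P=P,p=p)
hsv=cv2.cvtColor(p,cv2.COLOR_RGB2HSV)
m=((P[...,2]>0.012)&(P[...,2]<0.05)&(hsv[...,1]<110)&(hsv[...,2]>110)).astype(np.uint8)
m=((m>0)&(P[...,1]<-0.13)).astype(np.uint8)
n,l,st,c=cv2.connectedComponentsWithStats(m)
for k in range(1,n):
    if st[k,4]<150: continue
    q=P[l==k]; r=cv2.minAreaRect(q[:,:2].astype(np.float32)*1000)
    print(st[k,4],np.round(c[k]),q.mean(0).round(3),r,q[:,2].max(), np.percentile(q[:,2],[5,50,95]).round(4))
E
```

```text
t5.2 p [ 0.4005 -0.2394  0.36  ] F [ 0.8 -1.   0.7] w0.0921
cast1 [([0.593, -0.323, 0.022], 0.98), ([0.691, -0.262, 0.021], 0.94), ([0.441, -0.21, 0.019], 0.69), ([0.55, -0.43, 0.02], 0.68), ([0.472, -0.347, 0.021], 0.59)]
plate []
grip [([0.423, -0.046, 0.05], 0.7)]
hub [([0.498, -0.043, 0.079], 0.77), ([0.521, 0.374, 0.006], 0.32)]
1634 [333. 215.] [ 0.439 -0.211  0.032] ((441.884033203125, -210.90512084960938), (50.91765213012695, 65.08740234375), 30.906024932861328) 0.04513433729762656 [0.0244 0.0287 0.0426]
434 [237. 238.] [ 0.469 -0.346  0.041] ((473.84356689453125, -346.9496765136719), (45.27724838256836, 59.42719268798828), 16.327320098876953) 0.044423826402677946 [0.0348 0.0416 0.0432]
236 [183. 282.] [ 0.539 -0.434  0.041] ((541.79443359375, -436.0657043457031), (23.454286575317383, 63.30741500854492), 46.78453063964844) 0.044346964176469605 [0.0345 0.0415 0.0432]
1247 [261. 309.] [ 0.585 -0.319  0.032] ((589.3252563476562, -319.22119140625), (63.625648498535156, 50.75807189941406), 85.1510009765625) 0.04423488981129092 [0.0237 0.029  0.0426]
283 [299. 369.] [ 0.692 -0.262  0.041] ((691.061279296875, -262.79766845703125), (41.29996109008789, 57.45207214355469), 16.416810989379883) 0.044675498749842724 [0.0364 0.0418 0.0436]
```

View pics/b_wrist.png

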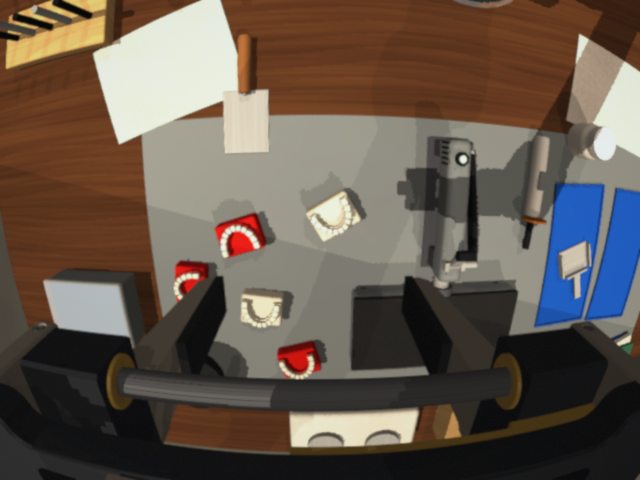

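```bash
python3 - <<'E'
from h import *
s,p,d=cam("top","c_top"); P=cloud("top",s,d)
def rect(m,nm):
    n,l,st,c=cv2.connectedComponentsWithStats(m.astype(np.uint8)); k=1+np.argmax(st[1:,4]); q=P[l==k]
    print(nm,st[k,4],cv2.minAreaRect(q[:,:2].astype(np.float32)*1000),np.median(q[:,2]).round(4))
X,Y,Z=[P[...,i] for i in range(3)]
rect((X>.53)&(X<.72)&(Y>-.22)&(Y<.12)&(Z>.042)&(Z<.058),"plate")
rect((X>.3)&(X<.47)&(Y>-.12)&(Y<.02)&(Z>.066)&(Z<.08),"handle")
hsv=cv2.cvtColor(p,cv2.COLOR_RGB2HSV); b=(hsv[...,0]>100)&(hsv[...,0]<125)&(hsv[...,1]>180)
rect(b&(Y>.305)&(Y<.46)&(X>.36)&(X<.67),"trayA"); rect(b&(Y<.305)&(Y>.15)&(X>.36)&(X<.67),"trayB")
m=(X>.4)&(X<.56)&(Y>-.1)&(Y<.01)&(Z>.085)&(Z<.16); q=P[m]; print("lever",len(q),q.min(0),q.max(0),q.mean(0))
q0=env.sense()["joint_positions"]; print(q0.round(2))
a=30.9
for nm,pos,yaws in [("A",[.442,-.211,.005],(-59.1,120.9)),("A up",[.442,-.211,.18],(-59.1,120.9)),("B",[.589,-.319,.005],(-94.9,85.1)),("pl+",[.62,.03,.056],(-90,90)),("pl-",[.62,-.12,.056],(-90,90)),("tr",[.46,.372,.01],(-90,90)),("tr",[.58,.372,.01],(-90,90)),("grip",[.425,-.04,.03],(0,180))]:
    for y in yaws:
        j=solver.inverse_kinematics(pos,R(np.radians(y))); print(nm,y,None if j is None else j.round(2))
E
```

```text
plate 5770 ((607.2467651367188, -45.74012756347656), (154.3822479248047, 270.5839538574219), 0.4970608651638031) 0.049
handle 817 ((396.58197021484375, -49.07293701171875), (146.27713012695312, 34.22476577758789), 0.7437759637832642) 0.0717
trayA 4911 ((518.4627685546875, 372.76861572265625), (119.4187240600586, 265.83746337890625), 88.24127197265625) 0.0022
trayB 4012 ((514.5252685546875, 228.60597229003906), (266.9223937988281, 117.18549346923828), 3.25787615776062) 0.0022
lever 110 [ 0.4590624  -0.06221188  0.08547102] [ 0.49896548 -0.0297454   0.12548292] [ 0.4738409  -0.04782515  0.10911979]
[-0.61 -0.05  1.08  1.89  0.05  1.28  2.02]
A -59.1 [-0.14  0.62  0.64  2.15 -0.69  0.58  1.55]
A 120.9 [-0.45  0.89  1.11  2.16 -1.13  0.88 -1.22]
A up -59.1 [-0.46  0.35  1.03  2.07 -0.38  0.92  1.31]
A up 120.9 [-0.65  0.57  1.37  2.07 -0.66  1.05 -1.55]
B -94.9 [-0.24  1.09  1.11  1.71 -1.1   1.1   1.16]
B 85.1 [ 1.02  0.98 -0.9   1.62  0.89  0.99  2.88]
pl+ -90 [-0.74  0.81  0.92  1.83 -0.8   0.93  0.55]
pl+ 90 [ 0.07  0.63 -0.23  1.77  0.2   0.77  2.88]
pl- -90 [-0.55  0.89  1.04  1.8  -0.91  1.02  0.86]
pl- 90 [ 0.62  0.75 -0.68  1.72  0.58  0.88  2.83]
tr -90 [-1.06  0.68  0.43  1.89 -0.44  0.67 -0.36]
tr 90 [-0.64  0.65 -0.12  1.86  0.12  0.64  2.3 ]
tr -90 [-1.03  0.85  0.63  1.64 -0.62  0.85 -0.15]
tr 90 [-0.89  0.8   0.39  1.63 -0.39  0.79  2.82]
grip 0 [-0.69  0.56  0.86  2.29 -0.79  0.61  2.35]
grip 180 [-0.92  0.84  1.24  2.3  -1.13  0.9  -0.47]
```

```bash
python3 - <<'E'
from h import *
env.goto_joints([.45,.3,0,1.75,0,np.pi-2.05,0.6]); pf()
for nm,pos,y in [("A",[.442,-.211,.005],-59.1),("A up",[.442,-.211,.16],-59.1),("B",[.589,-.319,.005],-94.9),("pl+",[.62,.03,.056],-90),("pl-",[.62,-.12,.056],-90),("tr",[.46,.372,.01],-90),("tr",[.58,.372,.01],-90),("grip",[.425,-.04,.03],0),("grip",[.425,-.04,.03],180)]:
        j=solver.inverse_kinematics(pos,R(np.radians(y))); print(nm,y,None if j is None else j.round(2))
E
```

```text
t6.8 p [ 0.5015 -0.2794  0.2559] F [0.  0.7 0.1] w0.0917
A -59.1 [ 0.43  0.54 -0.06  2.11  0.07  0.49  0.85]
A up -59.1 [ 0.46  0.27 -0.09  2.03  0.03  0.83  0.89]
B -94.9 [ 0.43  0.75  0.03  1.67 -0.03  0.73  0.38]
pl+ -90 [-0.03  0.62 -0.1   1.78  0.09  0.75 -0.17]
pl- -90 [ 0.17  0.63 -0.05  1.75  0.04  0.76  0.1 ]
tr -90 [-0.5   0.67 -0.31  1.85  0.31  0.66 -1.  ]
tr -90 [-0.43  0.79 -0.28  1.6   0.28  0.79 -0.83]
grip 0 [ 0.26  0.44 -0.29  2.24  0.26  0.49  1.34]
grip 180 [-0.1   0.42  0.13  2.26 -0.12  0.47 -1.44]
```

```bash
cat >> h.py <<'E'
def pick(x,y,yawdeg,zb,sq=25,lift=0.2):
    Rm=R(np.radians(yawdeg))
    env.reach([x,y,max(zb+0.13,0.16)],Rm)
    env.movel([x,y,zb+0.06],Rm,rate=0.2)
    env.movel([x,y,zb+0.006],Rm,rate=0.06); pf()
    effector.grasp(squeeze=sq); pf()
    env.movel([x,y,lift],Rm,rate=0.15); pf()
def place(x,y,yawdeg,zb,up=0.2):
    Rm=R(np.radians(yawdeg))
    env.reach([x,y,up],Rm)
    env.movel([x,y,zb+0.03],Rm,rate=0.15)
    env.movel([x,y,zb+0.007],Rm,rate=0.04); pf()
    effector.release(); env.pause(0.2); pf()
    env.movel([x,y,zb+0.07],Rm,rate=0.1)
    env.movel([x,y,up],Rm,rate=0.25)
E
python3 - <<'E'
from h import *
pick(.4419,-.2109,-59.1,0)
s,p,d=cam("wrist","d1")
E
```

```text
t9.1 p [ 0.4421 -0.211   0.0062] F [-0.5  0.7 -0.3] w0.0918
t9.8 p [ 0.4418 -0.2109  0.006 ] F [0.5 0.  1.3] w0.0495
t11.2 p [ 0.4413 -0.2107  0.1992] F [ 0.2  0.8 -2.4] w0.0500
```

View pics/d1.png

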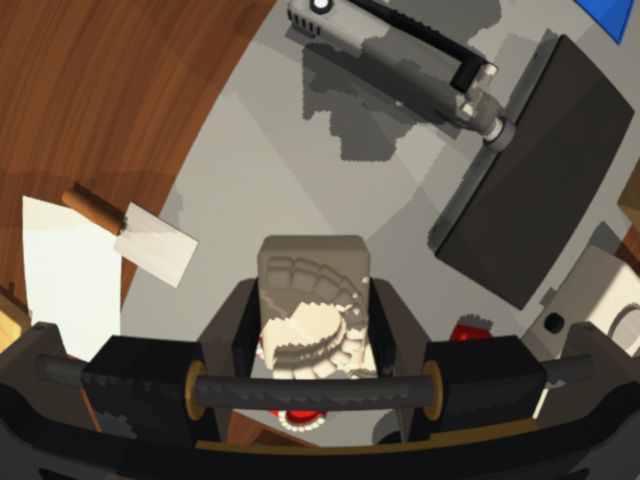

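The cast is held squarely (px 315,300), width 50 mm. Next I place it, then recheck B and pick it up.

```bash
python3 - <<'E'
from h import *
place(.62,-.12,-90,0.05)
s,p,d=cam("top","e_top")
P=cloud("top",s,d); hsv=cv2.cvtColor(p,cv2.COLOR_RGB2HSV)
print([( [round(float(v),3) for v in r["at"]],round(r["score"],2)) for r in tip_of("top","cast1")])
E
```

```text
t13.7 p [ 0.6201 -0.12    0.0569] F [-0.5  1.2 -3. ] w0.0500
t14.7 p [ 0.62  -0.12   0.057] F [-0.1  0.6  0.3] w0.0917
[([0.587, -0.322, 0.027], 0.97), ([0.47, -0.349, 0.024], 0.9), ([0.55, -0.43, 0.022], 0.81), ([0.69, -0.265, 0.021], 0.57)]
```

View pics/e_top.png

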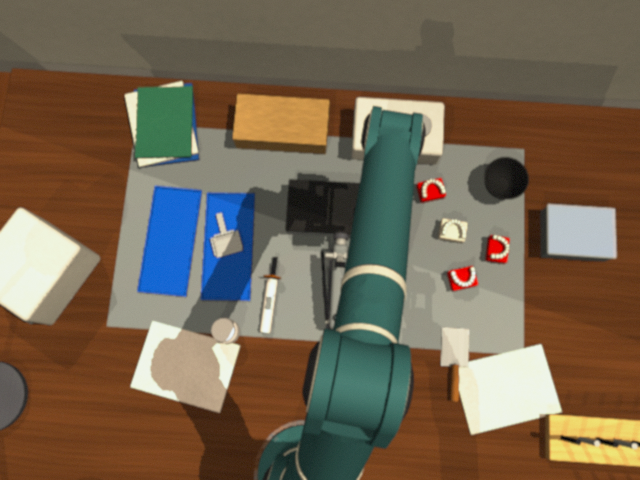

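```bash
python3 - <<'E'
from h import *
pick(.588,-.320,-94.9,0)
place(.62,.03,-90,0.05)
env.reach([0.40,-0.04,0.34],R(0)); pf()
s,p,d=cam("wrist","f_wrist")
P=cloud("wrist",s,d); np.savez("f.npz",P=P,p=p)
X,Y,Z=[P[...,i] for i in range(3)]
cam("side","f_side")
m=(X>.4)&(X<.56)&(Y>-.1)&(Y<.01)&(Z>.085)&(Z<.16); q=P[m]; print("lever",len(q),q.min(0),q.max(0),q.mean(0))
m=(X>.28)&(X<.47)&(Y>-.12)&(Y<.02)&(Z>.069)&(Z<.08); print("handle",cv2.minAreaRect(P[m][:,:2].astype(np.float32)*1000))
E
```

```text
t18.6 p [ 0.5883 -0.3202  0.0064] F [ 0.1 -0.5 -0.5] w0.0921
t19.3 p [ 0.5883 -0.32    0.0061] F [0.8 0.7 1. ] w0.0498
t20.7 p [ 0.5874 -0.3197  0.1988] F [ 0.4 -0.2 -2.3] w0.0501
t23.7 p [0.62   0.0301 0.0568] F [ 0.1  0.4 -2. ] w0.0500
t24.7 p [0.62  0.03  0.057] F [0.8 0.2 0.3] w0.0918
t27.5 p [ 0.4    -0.04    0.3394] F [ 0.6 -0.2  0.6] w0.0923
lever 339 [ 0.46164334 -0.05913215  0.08510954] [ 0.50161834 -0.03194048  0.12316829] [ 0.47187166 -0.04691313  0.11410512]
handle ((399.08203125, -46.77510070800781), (142.08364868164062, 33.80855178833008), 1.5055248737335205)
```

View pics/f_wrist.png

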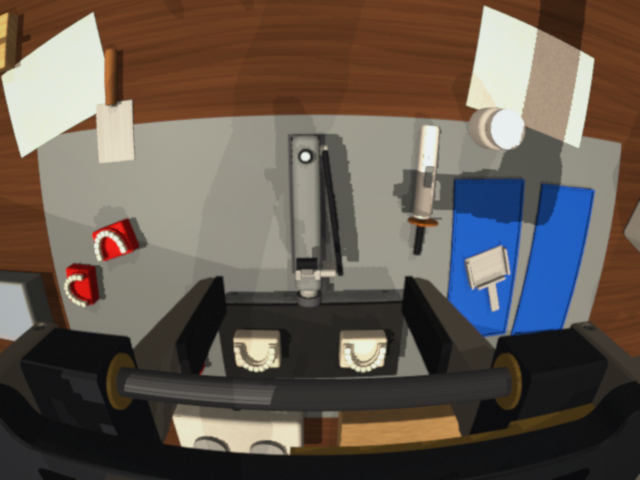

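View pics/f_side.png

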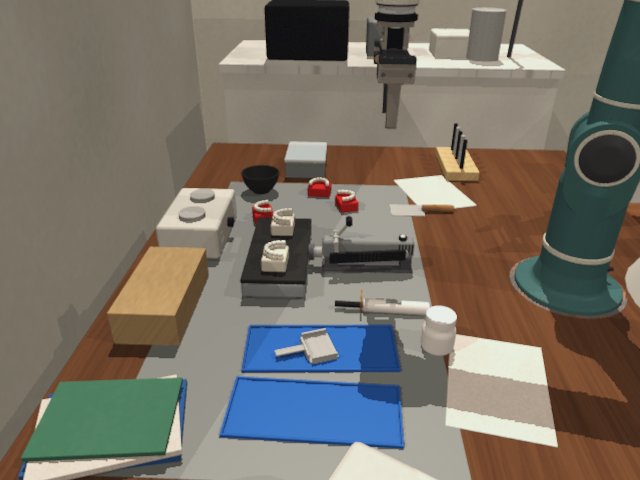

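```bash
cat >> h.py <<'E'
def push(x0,x1,y,z,Rm,thr,step=0.002):
    n=int(round(abs(x1-x0)/step)); sg=np.sign(x1-x0)
    for i in range(1,n+1):
        env.movel([x0+sg*step*i,y,z],Rm,rate=0.03); s=env.sense(); f=s["wrist_force"]
        print("%.3f:%.1f,%.1f,%.1f"%(s["ee_pos"][0],*f),end=" ")
        if -f[0]*sg>thr: print("STOP");break
    return x0+sg*step*i
E
python3 - <<'E'
from h import *
effector.grasp(squeeze=10); pf()
y=-.047; Rm=R(0)
env.reach([.415,y,.2],Rm)
env.movel([.415,y,.113],Rm,rate=.1); pf()
env.movel([.495,y,.113],Rm,rate=.05); pf()
x=push(.495,.530,y,.113,Rm,9)
s,p,d=cam("side","g_side"); cv2.imwrite("pics/g_side.png",cv2.resize(p[150:320,200:450,::-1],None,fx=3,fy=3,interpolation=cv2.INTER_CUBIC))
E
```

```text
t28.9 p [ 0.4  -0.04  0.34] F [-0.2 -0.1 -0.4] w0.0007
t30.6 p [ 0.4156 -0.047   0.1136] F [0.7 0.5 0.5] w0.0006
t32.3 p [ 0.4948 -0.047   0.113 ] F [-0.6 -0.3 -1.4] w0.0001
0.497:-2.2,0.3,-1.3 0.499:-1.5,-0.1,-0.2 0.501:-1.2,-0.6,-1.6 0.503:-1.2,-0.1,0.1 0.505:-2.3,0.5,-0.9 0.507:-3.3,-0.7,-2.8 0.509:-2.8,-1.0,-1.6 0.510:-7.0,-0.6,0.3 0.510:-10.4,0.8,4.3 STOP
```

View pics/g_side.png

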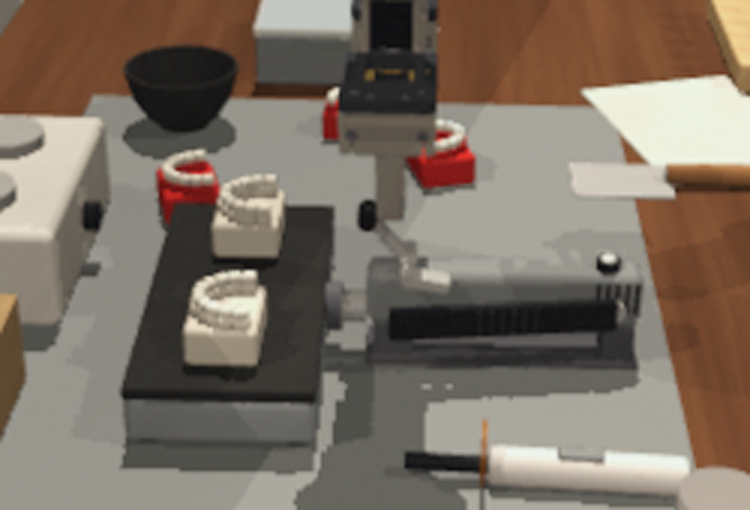

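```bash
python3 - <<'E'
from h import *
Rm=R(0); y=-.047
env.movel([.49,y,.113],Rm,rate=.08)
env.movel([.47,y,.2],Rm,rate=.15)
effector.release()
y=-.042
env.reach([.424,y,.16],Rm)
env.movel([.424,y,.09],Rm,rate=.15)
env.movel([.424,y,.029],Rm,rate=.05); pf()
effector.grasp(squeeze=22); pf()
s,p,d=cam("side","h_side"); cv2.imwrite("pics/h_side.png",cv2.resize(p[150:320,200:450,::-1],None,fx=3,fy=3,interpolation=cv2.INTER_CUBIC))
env.pause(1.5); pf(); env.pause(1.5); pf()
E
```

```text
t39.5 p [ 0.4242 -0.042   0.0293] F [-0.5 -0.1  0. ] w0.0922
t40.3 p [ 0.425  -0.0438  0.0291] F [ 3.9 -5.6 -3.8] w0.0435
t41.9 p [ 0.425  -0.0438  0.0291] F [ 3.1 -5.  -3.8] w0.0437
t43.4 p [ 0.425  -0.0438  0.0291] F [ 2.9 -4.6 -3.3] w0.0435
```

View pics/h_side.png

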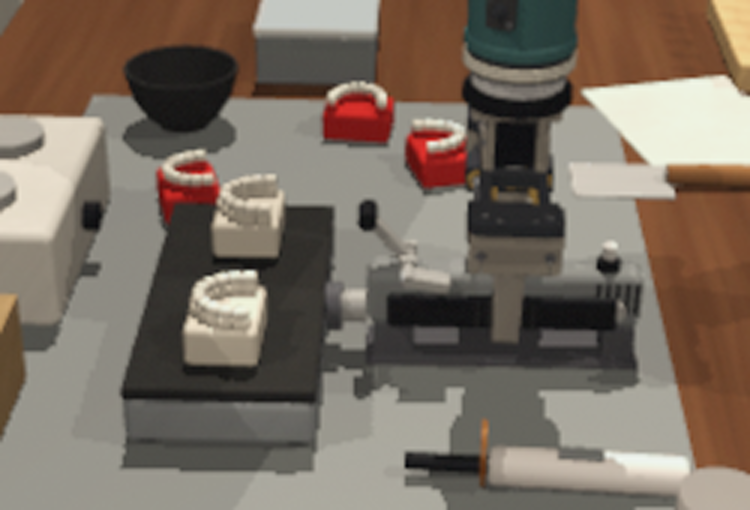

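```bash
python3 - <<'E'
from h import *
Rm=R(0)
effector.release(); env.pause(0.3); pf()
env.movel([.424,-.042,.09],Rm,rate=.08)
env.movel([.424,-.042,.2],Rm,rate=.2)
effector.grasp(squeeze=10)
y=-.047
env.reach([.565,y,.2],Rm)
env.movel([.565,y,.114],Rm,rate=.1); pf()
env.movel([.50,y,.114],Rm,rate=.05); pf()
push(.50,.465,y,.114,Rm,9)
env.movel([.505,y,.114],Rm,rate=.08)
env.movel([.52,y,.2],Rm,rate=.15)
s,p,d=cam("side","i_side"); cv2.imwrite("pics/i_side.png",cv2.resize(p[150:320,200:450,::-1],None,fx=3,fy=3,interpolation=cv2.INTER_CUBIC))
effector.release()
env.reach([0.40,-0.04,0.34],R(0)); pf()
s,p,d=cam("wrist","i_wrist"); P=cloud("wrist",s,d)
X,Y,Z=[P[...,i] for i in range(3)]
m=(X>.4)&(X<.56)&(Y>-.1)&(Y<.01)&(Z>.085)&(Z<.16); q=P[m]; print("lever",len(q),q.min(0),q.max(0),q.mean(0))
hsv=cv2.cvtColor(p,cv2.COLOR_RGB2HSV)
m=((Z>.062)&(Z<.11)&(X>.54)&(X<.75)&(hsv[...,2]>90)&(Y>-.22)&(Y<.12)).astype(np.uint8)
n,l,st,c=cv2.connectedComponentsWithStats(m)
for k in range(1,n):
    if st[k,4]>150:
        q=P[l==k]; print(st[k,4],np.round(c[k]),cv2.minAreaRect(q[:,:2].astype(np.float32)*1000),q[:,2].max())
print([( [round(float(v),3) for v in r["at"]],round(r["score"],2)) for r in tip_of("wrist","cast1")])
E
```

```text
t44.5 p [ 0.424 -0.042  0.029] F [ 0.  -0.9  0.3] w0.0918
t49.1 p [ 0.5655 -0.047   0.1146] F [ 0.4 -0.1 -0.5] w-0.0000
t50.5 p [ 0.5168 -0.0472  0.1257] F [12.4 -0.9 48. ] w0.0006
0.501:0.2,-0.8,0.9 0.495:0.9,0.2,0.9 0.493:0.3,-0.2,-0.5 0.492:0.7,-1.1,-0.5 0.490:1.6,-0.5,-1.2 0.488:1.3,1.0,-1.5 0.486:1.9,-0.1,-1.9 0.484:1.4,-0.2,-1.6 0.483:4.4,-0.1,-2.4 0.482:6.5,-0.5,-2.4 0.482:8.6,-0.5,-1.6 0.481:11.7,0.7,-1.0 STOP
t57.0 p [ 0.4002 -0.0403  0.3395] F [-0.3  0.1 -0.3] w0.0918
lever 352 [ 0.45939963 -0.06088198  0.08500572] [ 0.50104412 -0.03109151  0.12085468] [ 0.47064989 -0.04704503  0.11119952]
1436 [235. 345.] ((609.55029296875, -152.24993896484375), (64.34484100341797, 49.889801025390625), 89.56775665283203) 0.09384924585903387
1607 [362. 350.] ((618.950927734375, 29.985971450805664), (64.27323150634766, 49.926002502441406), 89.96000671386719) 0.09443333782087643
[([0.472, -0.344, 0.024], 0.85), ([0.621, 0.025, 0.072], 0.82), ([0.548, -0.432, 0.023], 0.66), ([0.611, -0.148, 0.07], 0.58)]
```

View pics/i_side.png

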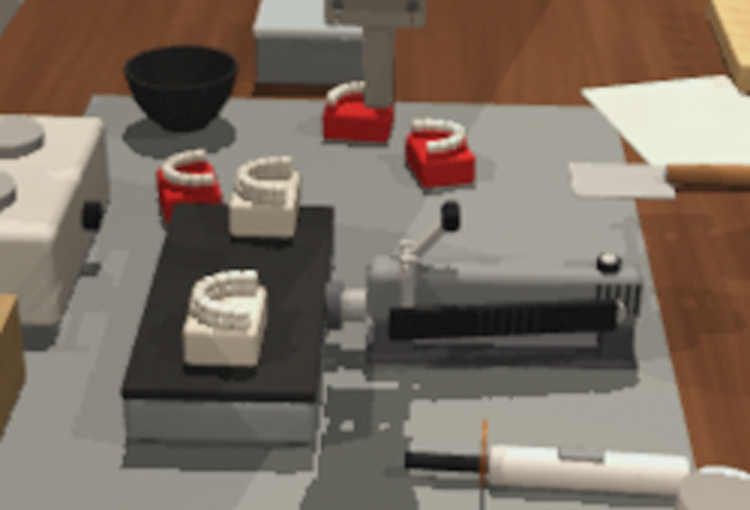

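View pics/i_wrist.png

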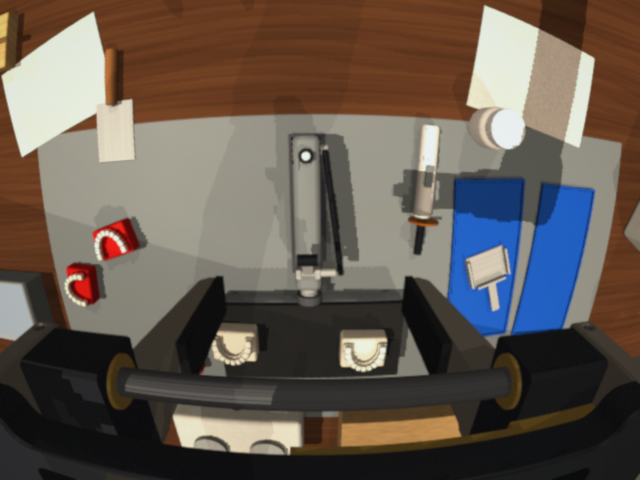

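```bash
python3 - <<'E'
from h import *
env.goto_joints(solver.inverse_kinematics([.6096,-.1522,.22],R(-np.pi/2)))
pick(.6096,-.1522,-90.4,.05)
place(.579,.371,-91.7,.003)
pick(.619,.030,-90,.05)
place(.458,.3745,-91.7,.003)
env.reach([0.45,0.1,0.34],R(0)); pf()
s,p,d=cam("wrist","j_wrist"); cam("side","j_side"); 
P=cloud("wrist",s,d);X,Y,Z=[P[...,i] for i in range(3)]
m=((Z>.014)&(Z<.06)&(X>.36)&(X<.68)&(Y>.3)&(Y<.45)).astype(np.uint8)
n,l,st,c=cv2.connectedComponentsWithStats(m)
for k in range(1,n):
    if st[k,4]>150:
        q=P[l==k]; print(st[k,4],np.round(c[k]),cv2.minAreaRect(q[:,:2].astype(np.float32)*1000),q[:,2].max())
E
```

```text
t60.3 p [ 0.61   -0.1522  0.0564] F [ 0.5 -0.4  0.6] w0.0916
t61.0 p [ 0.6098 -0.1522  0.0561] F [ 1.  -0.4  0.8] w0.0502
t62.1 p [ 0.6088 -0.1521  0.1988] F [-0.3  0.6 -2.2] w0.0502
t66.0 p [0.579  0.3711 0.0098] F [ 1.  -0.1 -1.2] w0.0500
t66.9 p [0.579 0.371 0.01 ] F [-0.4  0.2 -0.9] w0.0921
t71.2 p [0.6193 0.0301 0.0564] F [-0.3 -0.1 -0.3] w0.0917
t71.9 p [0.6192 0.03   0.0561] F [ 0.6  0.5 -0.8] w0.0495
t73.0 p [0.6182 0.0298 0.1988] F [ 0.2  1.  -2.6] w0.0499
t76.5 p [0.458  0.3746 0.0099] F [ 0.1  1.1 -2.1] w0.0497
t77.4 p [0.458  0.3745 0.01  ] F [0.1 0.5 0.7] w0.0922
t80.8 p [0.4499 0.1002 0.3396] F [0.3 0.4 0.3] w0.0915
1467 [501. 199.] ((458.2300109863281, 373.48504638671875), (63.570091247558594, 50.38663864135742), 87.6190414428711) 0.047966270349924955
1352 [488. 276.] ((578.3652954101562, 369.49603271484375), (63.903682708740234, 49.05964279174805), 88.0661392211914) 0.04715167270780213
```

View pics/j_side.png

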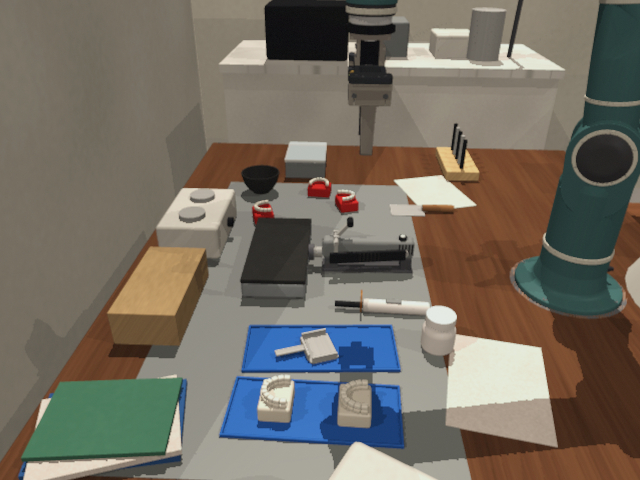

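View pics/j_wrist.png

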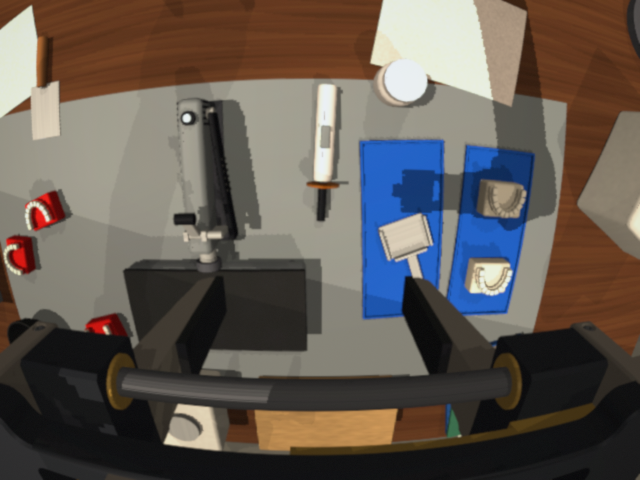

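Both casts stand teeth up in the empty tray (px 501,199 and 488,276). The lever is back, the paddle is out, and the lamp and impression tray haven't moved. I'm handing it in.

```bash
python3 - <<'E'
from h import *
print(workorder.finish_job()); pf()
E
```

```text
the job is handed in; nothing more can be done
None
the job is handed in; nothing more can be done
```

The job is done and handed in at about 81 s, with no verdict reported. There were two cream casts on the bench; I left the three red look-alikes alone.

1. **Casts onto the plate:** I stood both casts teeth up on the rubber plate.
2. **Lever and paddle:** I pushed the lever forward until it met its stop at about 10 N. I then held the paddle home for about 3 s; the fingers measured 43.5 mm, against 44 mm expected, and the pin rose. After letting the paddle go, I pushed the lever back to its rear stop at about 12 N with the casts still on the plate.
3. **Casts into the tray:** I moved both casts, teeth up, into the empty tray.

**Last checks:** Both casts lie flat and square inside the tray, with their centres near (0.458, 0.373) and (0.578, 0.369). In the last pictures the lever is back and the paddle is out. The impression tray and the lamp look unmoved, and the gripper is clear of everything.

Two things did not go cleanly:
- **Lever push back:** The fingertips briefly rode against the lever's bar, and the wrist force read 48 N upward. That is below the 120 N wrist limit, but above the 40 N limit for the arm and gripper body. The pressure was on the fingertips, not the body.
- **Cast on the plate:** While I was working the handle, one cast was knocked about 3 cm along the plate. It stayed upright with about 3 mm over the plate's edge. I found its new position before picking it up.

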